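Level the spice shelf and hold its spirit level down

TASK

The little wooden spice shelf slopes: turn the black knob of its screw foot (counter-clockwise, seen from above, raises that end) until the bubble of the yellow spirit level stands between its two black lines while the level is pressed flat on the board; the level is sprung and only reads true when its red pad is pushed right down. Finish holding it: keep pressing the red pad gently down with the fingers, level flat and bubble between the lines, and do not let go. Leave the spice jars and the lemon alone.

Things in the scene. Friction and masses are not known exactly. Their poses are not given: they have to be found in the camera images.
- stand: Low spice shelf, fixed: wooden board 160 x 330 x 16 mm, top about 64 mm above the worktop. Origin on the worktop under its middle; y runs along it from the screw foot (y = -0.125, x = 0) to the trestle (y = 0.150), x to the edge with a 16 mm rail. The board is hinged on the trestle; its foot end starts 10 to 26 mrad (3 to 7 mm) too low and moves only by turning the knob, not by pressing.
- foot_grip (a point): Point on the axis of the foot's knob, 24 mm above the knob's foot and 14 mm below its top: the height to grip. The knob is an upright black fluted cylinder, 41 to 44 mm diameter, 38 mm high, white pointer on top; on the board nothing else stands within 80 mm of its axis. Axes are the board's: y from the foot to the trestle, z up.
- foot (a joint): Turn of the knob, rad: 0 at the start, grows counter-clockwise seen from above. Stiff (0.15 N m), stays where left, travel -0.3 to 3.2. Each rad raises the knob by 3.4 mm, lessens the slope by 12.5 mrad and moves the bubble 6.25 mm to the minus side; 0.8 to 2.1 rad are needed, differing each time, so a large turn may need two grasps.
- level_pad: The level's red pad (22 mm diameter, 3 mm proud of the yellow bar), where it is pressed; origin at the centre of its top face. The pad stands 25 mm above the board's top when the level is flat, about 7.5 mm higher when released. Axes are the level's: y along it from its hinge to the pad, z up.
- level (a joint): Angle between spirit level and board, rad: 0 = flat on the board, 0.06 = released (sprung up at the pad's end). Pressing it takes about 2 N at first, rising to about 4 N at the pad when flat.
- vial (a point): Middle of the vial, halfway between its two black lines, at the yellow body's top. The level is a yellow bar 26 x 144 x 22 mm lying along the shelf, with a green vial 54 mm long set into its top; its hinge end points to the foot, its red pad is 54 mm from here towards the trestle.
- bubble (a joint): Place of the bubble along the vial, m: 0 = midway between the black lines, positive towards the red pad; stops at +-0.019. The white bubble is 12 mm long, the lines 18 mm apart: it is between them from -0.003 to 0.003. It moves to the higher end, 0.5 mm per mrad of slope, and settles in 1 s. With the level released it lies at the stop on the pad's side.
- jar_orange: Glass spice jar with orange cap, 47 mm diameter, 110 mm high, loose; origin at the centre of its underside. A bystander.
- jar_black: Glass spice jar with black cap, 48 mm diameter, 97 mm high, loose; origin at the centre of its underside. A bystander.
- jar_orange_s: Smaller glass spice jar with orange cap, 41 mm diameter, 102 mm high, loose; origin at the centre of its underside. A bystander.
- lemon: Lemon, 83 x 58 x 58 mm, loose; origin at its underside. A bystander.

How it is judged:
By the outcome, as a careful person would: the job done as asked, in the order asked, and still so for the second after the job is handed in, while the arm keeps its last pose, push and grip.
It also fails if it takes over 70 s, if anything falls off the work surface, if the arm or the gripper's body presses on something with over 40 N, if the wrist force passes 120 N, or if a joint passes its speed limit or range.

ROBOT

A 6-joint arm with a two-finger parallel gripper is mounted at the origin on a cart in front of the work surface, level with it; the furniture and walls round the work are solid. World frame = base frame: x ahead of the robot, y to its left, z up, the work surface at z = 0. Lengths are in m, angles in degrees, forces in N, time in s.
With the tool pointing down it reaches from about 0.375 to 0.925 m from the base axis. Payload 5.7 kg.
Tool frame: the origin (TCP) lies midway between the tips of the shut fingers; the grasp point (between the pads) lies 19 mm behind it; z points along the fingers, y is the line along which they close (so a half turn about z gives the same grasp; the last joint's range is limited). The gripper opens to 88 mm and grips with 3 to 60 N. Pads are 20 mm wide; open, the fingers measure 115 mm over their backs; the gripper's body (75 mm by 178 mm) begins 61 mm behind the grasp point.
Start: joints at [70.353, 20.558, 86.54, -0, 72.909, -6.595], TCP at [0.135, 0.584, 0.223] pointing down, gripper open.
Joint ranges: [-170.27, 170.27], [-57.76, 135], [12.27, 136.19], [-55.21, 235.2], [11.17, 155.16], [-170.74, 170.74]. Speed limits (degrees/s): [136.94, 136.94, 180, 180, 180, 180].

INTERFACE

Orientations are given as [roll, pitch, yaw] about the fixed x, y, z axes, in that order (R = Rz(yaw) Ry(pitch) Rx(roll)).
In Python, from plant import robot gives the robot as it stands.
- The arm moves only by the tool servo_tool, never from a script. Its argument "deltas" is text: rows parted by semicolons, each of 5 numbers parted by spaces: the shift along the world's x, y, z in m, then the turn about the world's z in rad, then the opening, from -1 (shut) to 1 (fully open), so that 0 is half open. In form: tx ty tz turn claw; .... A call has 1 to 8 rows; each row is the pose to reach, as a shift and turn from the pose commanded when the call began; what a row does not reach only later rows make up. A row lasts 1/12 s, in which the tool goes at most 41.7 mm and 7.16 degrees, less where a joint would pass 70% of its speed; a pose out of reach is approached as far as the arm can. A call with a gripper value outside its range is refused whole. The fingers move at their own pace and stop on an object; "force" is the grip in N (left out, the last holds). Time passes only in rows, so rows that repeat a pose let the fingers close. It gives the time, the measured TCP pose, the force, the opening and the grip force at its end, in the units of the state.
- robot.state(): the state, without advancing time (a new reading comes with each control period).
- robot.read_camera(name): name is "scene" or "top" or "wrist"; returns (picture, depth): 384x512x3 uint8, red, green, blue; 384x512 float32, m along the optical axis (not along the pixel's ray), 0 where there is no reading.
- robot.camera_model(name): a dict with "camera_matrix" (3x3 intrinsics, pixels), "distortion" ([k1, k2, p1, p2, k3] as OpenCV has them; the pictures are not rectified), "rvec" (rotation vector, rad) and "tvec" (3), from world to camera coordinates, as OpenCV has them. Camera axes: x right, y down, z forward; pixel columns grow to the right and rows downward; lengths in m; the calibration is good to about 2 mm. A picture is of the moment at which its call begins: read the wrist's pose just before it. camera_model takes no time and is no camera call; for the wrist camera it gives the pose at the moment of the call.
- robot.finish_job(): hands the job in; it is judged then, once.
The state is a dict: "clock": time; "q": joint angles; "qvel": joint speeds; "joint_torque": joint torques, N m; "ee_pos": TCP position; "tcp_rot": TCP orientation; "contact_force": force on the tool from outside, world axes, zero at the start; "torque": the same for the moment, N m; "opening": finger opening in m; "grip_force": force on a finger pad.
Only numpy, scipy, OpenCV 4.12 (cv2) and the standard library are available. Lean on these libraries where they do the work, as an engineer would, in place of code of your own. Each camera call takes 0.05 s, during which the arm holds its last target. There are 200 camera calls.

## Working session

There is one attempt and no reset: what is moved stays moved. The work goes in short steps, Python scripts to look and compute and a tool call to move; the robot and the scene stay as the last step left them, time stands still between calls to the robot, and variables do not carry over. Pictures are saved under pics/ and viewed, at most 10 in all, crops included, and the job is handed in when it is done.

Besides the shell and the picture viewer there is one more tool, called after ">>>" as name(argument=value, ...), one argument or row to a line, values as JSON. servo_tool: Moves the arm, as the interface text tells. Its arguments: {"type":"object","properties":{"deltas":{"type":"string"},"force":{"type":"number"}},"required":["deltas"]}

```bash
mkdir -p pics
cat > h.py <<'E'
import numpy as np, cv2
from plant import robot
def cam(n):
    m=robot.camera_model(n); p,d=robot.read_camera(n); return p,d,m
def pts(d,m):
    K=np.array(m["camera_matrix"]);D=np.array(m["distortion"],float)
    h,w=d.shape;u,v=np.meshgrid(np.arange(w),np.arange(h))
    n=cv2.undistortPoints(np.stack([u,v],-1).reshape(-1,1,2).astype(float),K,D).reshape(h,w,2)
    P=np.dstack([n*d[...,None],d]);R=cv2.Rodrigues(np.array(m["rvec"],float))[0]
    return (P-np.array(m["tvec"]).reshape(3))@R
def save(n,p): cv2.imwrite(n,p[...,::-1])
E
python3 - <<'E'
from h import *
out=[]
for n in["top","scene"]:
    p,d,m=cam(n); out.append(p); np.savez(f"{n}.npz",p=p,X=pts(d,m),d=d)
save("pics/a_top.png",out[0]);save("pics/a_scene.png",out[1])
print(robot.state())
E
```

```text
{'clock': 0.1, 'q': array([ 7.03527224e+01,  2.05937929e+01,  8.65932215e+01,  1.94861018e-04,
        7.29081368e+01, -6.59703583e+00]), 'qvel': array([ 0.02338433, -0.02641662, -0.07257636, -0.00017151, -0.04137353,
       -0.03781322]), 'joint_torque': array([-4.49911395e-04, -5.16353023e+01, -2.71407062e+01,  6.75746240e-02,
        2.73692014e-02, -1.34135288e-05]), 'ee_pos': array([0.13530037, 0.58390142, 0.22189092]), 'tcp_rot': array([-1.79905500e+02, -1.11164382e-02,  1.66949692e+02]), 'contact_force': array([-0.31635773, -0.22580184,  0.0639618 ]), 'torque': array([2.44308088e-02, 2.99033207e-02, 2.56241235e-05]), 'grip_force': 0.0, 'opening': 0.0878162180468642}
```

View pics/a_top.png

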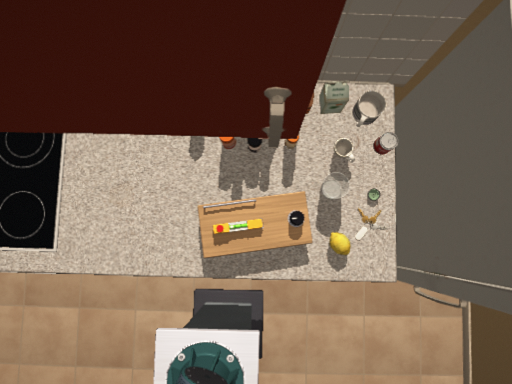

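View pics/a_scene.png

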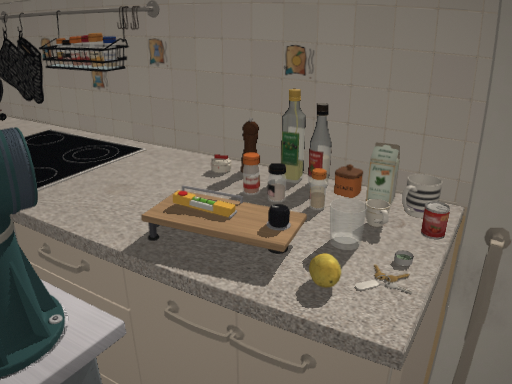

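Top view: the red pad is at about (220,229), the vial at (238,226), the knob at (296,217) and the lemon at (340,242). The jars stand behind the shelf at rows 138–145.

Run:
```python
from h import *
for n in["top","scene"]:
    z=np.load(n+".npz");p,X=z["p"],z["X"];hsv=cv2.cvtColor(p,cv2.COLOR_RGB2HSV);H,S,V=[hsv[...,i] for i in range(3)]
    reg=(X[...,2]>.07)&(X[...,2]<.15)&(z["d"]>0)&(X[...,0]>.3)&(X[...,0]<.75)
    for k,mk in dict(red=((H<6)|(H>174))&(S>170)&(V>90),yel=(H>20)&(H<32)&(S>180)&(V>120),blk=(V<45),wood=(H>8)&(H<19)&(S>90)&(S<190)).items():
        r=reg&mk if k!="wood" else mk&(X[...,2]>.045)&(X[...,2]<.08)&(X[...,0]>.3)&(X[...,0]<.8)
        c,l,st,ce=cv2.connectedComponentsWithStats(r.astype(np.uint8))
        for i in range(1,c):
            if st[i,4]>12:
                Q=X[l==i];print(n,k,st[i],np.median(Q,0).round(4),Q.min(0).round(3),Q.max(0).round(3))
                if k=="wood" and st[i,4]>500: print(cv2.minAreaRect(Q[:,:2].astype(np.float32)), np.linalg.lstsq(np.c_[Q[:,:2],np.ones(len(Q))],Q[:,2],rcond=None)[0])
                if k=="yel": print(cv2.minAreaRect(Q[:,:2].astype(np.float32)))
```

```text
top red [217 225   6   7  31] [ 0.4634 -0.0352  0.0966] [ 0.455 -0.044  0.094] [ 0.472 -0.029  0.1  ]
top yel [247 219  15  10 108] [ 0.4797 -0.1363  0.0847] [ 0.466 -0.157  0.08 ] [ 0.494 -0.116  0.091]
((0.4797825217247009, -0.1359982192516327), (0.022939378395676613, 0.041967831552028656), 9.756049156188965)
top yel [214 225   3   8  18] [ 0.4618 -0.0229  0.094 ] [ 0.452 -0.026  0.09 ] [ 0.472 -0.019  0.099]
((0.4618210792541504, -0.022605381906032562), (0.02056368999183178, 0.006480465643107891), 2.687227964401245)
top yel [220 224  10   8  43] [ 0.467  -0.054   0.0922] [ 0.455 -0.063  0.087] [ 0.476 -0.037  0.097]
((0.46813610196113586, -0.05170760303735733), (0.027875522151589394, 0.017498338595032692), 32.064144134521484)
top blk [248 138  14   9 102] [ 0.724  -0.1294  0.0976] [ 0.71  -0.15   0.082] [ 0.734 -0.111  0.103]
top blk [290 212  14  13 122] [ 0.4984 -0.2609  0.0988] [ 0.481 -0.279  0.087] [ 0.516 -0.241  0.105]
top wood [221 138  14   9  43] [ 0.7224 -0.0557  0.0662] [ 0.717 -0.067  0.045] [ 0.741 -0.028  0.079]
top wood [285 141  12   6  39] [ 0.7258 -0.2369  0.067
[... 265 characters left out ...]
.0026066   0.02189369  0.06601524]
scene red [179 191   8   5  29] [ 0.4599 -0.0405  0.0952] [ 0.451 -0.048  0.092] [ 0.47  -0.031  0.098]
scene blk [269 164  17  11 157] [ 0.7182 -0.1388  0.0929] [ 0.707 -0.154  0.08 ] [ 0.748 -0.114  0.1  ]
scene blk [269 205  20  20 332] [ 0.4848 -0.2701  0.0886] [ 0.475 -0.286  0.07 ] [ 0.514 -0.247  0.1  ]
scene wood [ 142  193  165   58 4240] [ 0.4395 -0.1711  0.0595] [ 0.373 -0.313  0.045] [0.581 0.028 0.08 ]
((0.47712016105651855, -0.14077651500701904), (0.1619483381509781, 0.32690197229385376), 9.25638484954834) [0.02581901 0.02808633 0.05180533]
scene wood [441 214   8   7  35] [ 0.7265 -0.5648  0.0535] [ 0.718 -0.571  0.047] [ 0.742 -0.558  0.061]
```

```bash
cat > slope.py <<'E'
from h import *
def slope(p,X,d):
    hsv=cv2.cvtColor(p,cv2.COLOR_RGB2HSV);H,S,V=[hsv[...,i] for i in range(3)]
    mk=(H>8)&(H<19)&(S>90)&(S<190); a=np.radians(9.26); c=np.array([.479,-.138])
    ux=np.array([np.cos(a),np.sin(a)]);uy=np.array([-np.sin(a),np.cos(a)])
    q=(X[...,:2]-c)@np.c_[ux,uy]
    B=mk&(abs(q[...,0])<.07)&(abs(q[...,1])<.155)&(abs(X[...,2]-.062)<.014)
    W=(d>0)&(abs(X[...,2])<.02)&(X[...,0]>.35)&(X[...,0]<.7)&(abs(X[...,1]+.14)<.4)&((abs(q[...,0])>.1)|(abs(q[...,1])>.2))
    r=[]
    for M in(B,W):
        A=np.c_[q[M],np.ones(M.sum())];z=X[...,2][M];f=np.linalg.lstsq(A,z,rcond=None)[0]
        k=abs(A@f-z)<.003;f=np.linalg.lstsq(A[k],z[k],rcond=None)[0];r.append(np.r_[f,k.sum()].round(4))
    return r
if __name__=="__main__":
    import sys
    for n in["top","scene"]:
        if len(sys.argv)>1: z=np.load(n+".npz");print(n,slope(z["p"],z["X"],z["d"]))
        else: p,d,m=cam(n);print(n,slope(p,pts(d,m),d))
E
python3 slope.py old
```

```text
top [array([-3.000e-04,  2.180e-02,  6.180e-02,  3.383e+03]), array([ 2.0000e-03, -3.0000e-04,  1.0000e-03,  1.4147e+04])]
scene [array([1.400e-03, 2.160e-02, 6.080e-02, 2.702e+03]), array([ 2.200e-03, -3.000e-04, -4.000e-04,  1.279e+04])]
```

>>> servo_tool(
  deltas="0.3 -0.12 0 -0.5 1;0.3 -0.12 0 -0.5 1;0.3 -0.12 0 -0.5 1;0.3 -0.12 0 -0.5 1;0.3 -0.12 0 -0.5 1;0.3 -0.12 0 -0.5 1;0.3 -0.12 0 -0.5 1;0.3 -0.12 0 -0.5 1",
)

```text
clock: 0.77
ee_pos: [0.4384, 0.4627, 0.2222]
tcp_rot: [-180.0, 0.0, 138.2]
contact_force: [-0.9, 0.7, -0.5]
opening: 0.0881
grip_force: 0.0
```

Both views put the slope at about 22 mrad, so the knob needs about 1.76 rad.

>>> servo_tool(
  deltas="0 -0.32 0 -0.5 1;0 -0.32 0 -0.5 1;0 -0.32 0 -0.5 1;0 -0.32 0 -0.5 1;0 -0.32 0 -0.5 1;0 -0.32 0 -0.5 1;0 -0.32 0 -0.5 1;0 -0.32 0 -0.5 1",
)

```text
clock: 1.43
ee_pos: [0.4344, 0.1415, 0.2223]
tcp_rot: [-179.9, 0.0, 109.6]
contact_force: [0.3, 0.4, 0.7]
opening: 0.0875
grip_force: 0.0
```

>>> servo_tool(
  deltas="0.03 -0.31 -0.02 -0.57 1;0.03 -0.31 -0.02 -0.57 1;0.03 -0.31 -0.02 -0.57 1;0.03 -0.31 -0.02 -0.57 1;0.03 -0.31 -0.02 -0.57 1;0.03 -0.31 -0.02 -0.57 1;0.03 -0.31 -0.02 -0.57 1;0.03 -0.31 -0.02 -0.57 1",
)

```text
clock: 2.1
ee_pos: [0.4657, -0.17, 0.2023]
tcp_rot: [180.0, 0.1, 76.9]
contact_force: [0.2, 1.2, -0.3]
opening: 0.0879
grip_force: 0.0
```

Run:
```python
from h import *
s=robot.state();print(s["q"].round(1),s["ee_pos"].round(4),s["tcp_rot"].round(1))
p,d,m=cam("wrist");save("pics/b.png",p);X=pts(d,m);np.savez("w.npz",p=p,X=X)
M=(p.max(2)<70)&(X[...,2]>.085)&(X[...,2]<.11)&(np.hypot(X[...,0]-.499,X[...,1]+.261)<.04)
c,l,st,ce=cv2.connectedComponentsWithStats(M.astype(np.uint8))
for i in range(1,c):
    if st[i,4]>100: Q=X[l==i];print(st[i],Q.mean(0),Q.min(0),Q.max(0),cv2.minEnclosingCircle(Q[:,:2].astype(np.float32)))
```

```text
[-2.800e+01  1.320e+01  1.007e+02 -1.000e-01  6.610e+01 -1.480e+01] [ 0.4657 -0.17    0.2023] [1.80e+02 1.00e-01 7.69e+01]
[289 237  37  36 907] [ 0.49989903 -0.25642825  0.09587698] [ 0.4799491  -0.27825691  0.08508828] [ 0.52030246 -0.23954241  0.09960269] ((0.5000019073486328, -0.25790247321128845), 0.020459359511733055)
```

View pics/b.png

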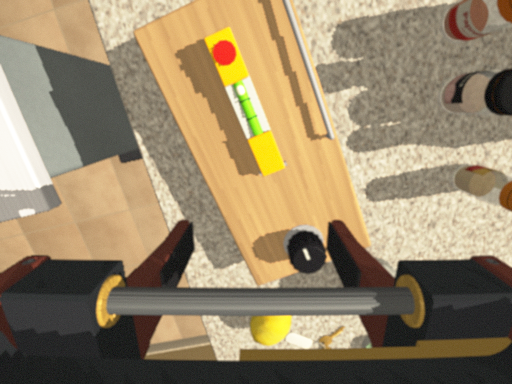

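Wrist view: knob at (305,250), red pad at (224,53), vial at (250,107). The fingers straddle in x, ready to descend on the knob.

>>> servo_tool(
  deltas="0.034 -0.09 -0.06 0 1;0.034 -0.09 -0.06 0 1;0.034 -0.09 -0.06 0 1;0.034 -0.09 -0.095 0 1;0.034 -0.09 -0.134 0 1;0.034 -0.09 -0.134 0 1;0.034 -0.09 -0.134 0 1",
)

```text
clock: 2.73
ee_pos: [0.4974, -0.2538, 0.0669]
tcp_rot: [-179.7, -0.1, 77.0]
contact_force: [-0.3, -1.0, -0.2]
opening: 0.0882
grip_force: 0.0
```

>>> servo_tool(
  deltas="0 0 0 0 -0.2;0 0 0 0 -0.2;0 0 0 0 -0.2;0 0 0 0 -0.2;0 0 0 0 -0.2;0 0 0 0 -0.2;0 0 0 0 -0.2;0 0 0 0 -0.2",
  force=35,
)

```text
clock: 3.4
ee_pos: [0.5006, -0.2561, 0.0691]
tcp_rot: [179.9, 0.0, 77.0]
contact_force: [2.7, 1.2, -0.2]
opening: 0.0401
grip_force: 35.0
```

>>> servo_tool(
  deltas="0 0 0 0.1 -0.2;0 0 0.0007 0.2 -0.2;0 0 0.001 0.3 -0.2;0 0 0.0014 0.4 -0.2;0 0 0.0017 0.5 -0.2;0 0 0.002 0.6 -0.2;0 0 0.002 0.6 -0.2",
)

```text
clock: 3.98
ee_pos: [0.4988, -0.2558, 0.0707]
tcp_rot: [-179.9, -0.0, 111.6]
contact_force: [-3.4, -1.4, 1.3]
opening: 0.0406
grip_force: 35.0
```

```bash
python3 - <<'E'
from h import *
s=robot.state();print({k:np.round(v,3) for k,v in s.items()})
E
python3 slope.py
```

```text
{'clock': np.float64(3.983), 'q': array([-3.4173e+01,  2.7713e+01,  1.0030e+02, -7.0000e-02,  5.2035e+01,
       -5.5712e+01]), 'qvel': array([ 0.053,  0.022,  0.195, -0.127, -0.16 ,  9.482]), 'joint_torque': array([  1.855, -50.105, -19.656,   1.005,  -0.376,  -1.265]), 'ee_pos': array([ 0.499, -0.256,  0.071]), 'tcp_rot': array([-1.79927e+02, -9.00000e-03,  1.11583e+02]), 'contact_force': array([-3.366, -1.357,  1.333]), 'torque': array([-0.349,  0.28 ,  0.122]), 'grip_force': np.float64(34.985), 'opening': np.float64(0.041)}
top [array([3.500e-03, 1.590e-02, 6.270e-02, 2.354e+03]), array([ 1.8000e-03, -3.0000e-04,  1.1000e-03,  1.2575e+04])]
scene [array([2.300e-03, 1.560e-02, 6.170e-02, 2.702e+03]), array([ 2.3000e-03, -3.0000e-04, -4.0000e-04,  1.2741e+04])]
```

>>> servo_tool(
  deltas="0 0 0.0003 0.1 -0.2;0 0 0.0007 0.2 -0.2;0 0 0.001 0.3 -0.2;0 0 0.0014 0.4 -0.2;0 0 0.0017 0.5 -0.2;0 0 0.002 0.6 -0.2;0 0 0.002 0.6 -0.2",
)

```text
clock: 4.67
ee_pos: [0.4979, -0.2574, 0.0728]
tcp_rot: [-179.8, -0.0, 145.9]
contact_force: [-8.2, -9.0, 3.1]
opening: 0.0403
grip_force: 35.0
```

>>> servo_tool(
  deltas="0 0 0.0003 0.1 -0.2;0 0 0.0007 0.2 -0.2;0 0 0.001 0.3 -0.2;0 0 0.0014 0.4 -0.2;0 0 0.0017 0.5 -0.2;0 0 0.0019 0.58 -0.2;0 0 0.0019 0.58 -0.2;0 0 0.0019 0.58 -0.2",
)

```text
clock: 5.33
ee_pos: [0.498, -0.2603, 0.075]
tcp_rot: [-179.6, -0.1, 178.9]
contact_force: [-11.6, -18.2, 3.3]
opening: 0.0404
grip_force: 35.0
```

```bash
python3 - <<'E'
from h import *
s=robot.state();print({k:np.round(v,3) for k,v in s.items()})
E
python3 slope.py
```

```text
{'clock': np.float64(5.333), 'q': array([ -34.348,   27.393,  100.055,   -0.529,   52.424, -122.963]), 'qvel': array([-0.067,  0.025, -0.052, -0.04 , -0.02 ,  0.635]), 'joint_torque': array([ 11.868, -49.499, -18.051,   5.897,   0.322,  -0.147]), 'ee_pos': array([ 0.498, -0.26 ,  0.075]), 'tcp_rot': array([-1.79579e+02, -1.23000e-01,  1.78936e+02]), 'contact_force': array([-11.565, -18.156,   3.314]), 'torque': array([-2.787,  1.746, -0.015]), 'grip_force': np.float64(34.988), 'opening': np.float64(0.04)}
top [array([9.00e-04, 1.10e-03, 6.50e-02, 2.36e+03]), array([ 1.9000e-03, -4.0000e-04,  1.0000e-03,  1.2608e+04])]
scene [array([ 1.100e-03, -1.000e-04,  6.400e-02,  2.557e+03]), array([ 2.2000e-03, -4.0000e-04, -4.0000e-04,  1.2735e+04])]
```

The slope now reads about zero in both views. I'll release, lift, and go to the pad.

>>> servo_tool(
  deltas="0 0 0 0 1;0 0 0 0 1;0 0 0 0 1;0 0 0 0 1;0 0 0 0 1;0 0 0.04 0 1;0 0 0.08 0 1;0 0 0.12 0 1",
)

```text
clock: 6.1
ee_pos: [0.499, -0.2545, 0.1951]
tcp_rot: [179.9, -0.1, 179.0]
contact_force: [0.4, -0.9, 0.8]
opening: 0.0869
grip_force: 0.0
```

>>> servo_tool(
  deltas="-0.038 0.22 0 0.9 -1;-0.038 0.22 0 0.9 -1;-0.038 0.22 0 0.9 -1;-0.038 0.22 0 0.9 -1;-0.038 0.22 0 0.9 -1;-0.038 0.22 0 0.9 -1;-0.038 0.22 0 0.9 -1;-0.038 0.22 0 0.9 -1",
)

```text
clock: 6.77
ee_pos: [0.461, -0.0335, 0.1946]
tcp_rot: [180.0, 0.0, -128.9]
contact_force: [0.0, -0.6, -0.0]
opening: 0.038
grip_force: 0.0
```

```bash
cat > pad.py <<'E'
from h import *
s=robot.state();print(s["q"].round(1),s["ee_pos"].round(4),s["tcp_rot"].round(1),s["contact_force"].round(1),s["opening"])
for n in("wrist","top","scene"):
    p,d,m=cam(n);X=pts(d,m)
    hsv=cv2.cvtColor(p,cv2.COLOR_RGB2HSV);H,S,V=[hsv[...,i] for i in range(3)]
    M=((H<6)|(H>174))&(S>170)&(V>90)&(np.hypot(X[...,0]-.463,X[...,1]+.038)<.03)&(X[...,2]>.08)&(X[...,2]<.11)
    if M.sum()>5: Q=X[M];print(n,M.sum(),np.argwhere(M).mean(0).round(0),Q.mean(0).round(4),Q.min(0).round(4),Q.max(0).round(4))
    save(f"pics/c_{n}.png",p)
E
python3 slope.py;python3 pad.py
```

```text
top [array([-2.000e-04,  3.000e-04,  6.520e-02,  2.487e+03]), array([ 1.9000e-03, -4.0000e-04,  1.0000e-03,  1.1536e+04])]
scene [array([ 1.300e-03, -7.000e-04,  6.420e-02,  2.636e+03]), array([ 2.200e-03, -4.000e-04, -4.000e-04,  1.273e+04])]
[ -12.9   11.   104.9    0.    64.1 -153.5] [ 0.4614 -0.0346  0.1946] [-180.     0.  -129.4] [-0.3  0.6  0. ] 0.02991687530965159
wrist 269 [191. 258.] [ 0.4628 -0.036   0.0963] [ 0.4536 -0.045   0.0942] [ 0.4718 -0.0268  0.0987]
scene 29 [192. 182.] [ 0.4597 -0.0384  0.0961] [ 0.4524 -0.0474  0.0937] [ 0.4693 -0.0278  0.0987]
```

View pics/c_wrist.png

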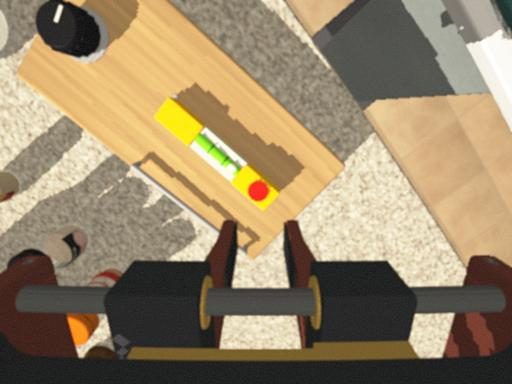

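Wrist view: pad at (258,191), vial at (217,150) in clear view and the fingers nearly above the pad. Descending.

>>> servo_tool(
  deltas="0.001 -0.002 -0.04 0 -1;0.001 -0.002 -0.07 0 -1;0.001 -0.002 -0.085 0 -1;0.001 -0.002 -0.092 0 -1;0.001 -0.002 -0.092 0 -1;0.001 -0.002 -0.092 0 -1;0.001 -0.002 -0.092 0 -1",
)

```text
clock: 7.6
ee_pos: [0.4636, -0.0379, 0.1035]
tcp_rot: [-179.9, 0.1, -129.5]
contact_force: [0.4, 0.5, 0.8]
opening: 0.0006
grip_force: 0.0
```

>>> servo_tool(
  deltas="0 0 -0.004 0 -1;0 0 -0.008 0 -1;0 0 -0.011 0 -1;0 0 -0.012 0 -1;0 0 -0.012 0 -1;0 0 -0.012 0 -1",
)

```text
clock: 8.1
ee_pos: [0.4631, -0.0375, 0.0908]
tcp_rot: [-179.9, 0.0, -129.5]
contact_force: [1.3, 2.0, 3.4]
opening: 0.0004
grip_force: 1.5
```

```bash
python3 pad.py
```

```text
[ -13.2   19.7  111.4    0.    48.8 -153.7] [ 0.4631 -0.0375  0.0908] [-179.9    0.  -129.5] [1.3 2.  3.4] 0.00044182725716559524
wrist 7 [233. 276.] [ 0.4519 -0.0353  0.1004] [ 0.4491 -0.0401  0.0899] [ 0.4557 -0.0285  0.1091]
```

>>> servo_tool(
  deltas="0 0 -0.001 0 -1;0 0 -0.002 0 -1;0 0 -0.003 0 -1;0 0 -0.003 0 -1",
)

```text
clock: 8.58
ee_pos: [0.4629, -0.0374, 0.0883]
tcp_rot: [-180.0, 0.0, -129.5]
contact_force: [-0.5, 2.9, 16.3]
opening: 0.0008
grip_force: 7.8
```

>>> servo_tool(
  deltas="0 0 0 0 -1;0 0 0 0 -1;0 0 0 0 -1;0 0 0 0 -1;0 0 0 0 -1;0 0 0 0 -1;0 0 0 0 -1;0 0 0 0 -1",
)

```text
clock: 9.25
ee_pos: [0.4628, -0.0374, 0.0884]
tcp_rot: [-180.0, 0.0, -129.5]
contact_force: [-0.1, 3.5, 14.1]
opening: 0.0007
grip_force: 7.2
```

```bash
python3 pad.py
python3 - <<'E'
import cv2
a=cv2.imread("pics/c_wrist.png");cv2.imwrite("pics/d.png",cv2.resize(a[60:260,110:340],None,fx=3,fy=3,interpolation=2))
E
```

```text
[ -13.2   19.9  111.6    0.    48.5 -153.7] [ 0.4628 -0.0374  0.0884] [-180.     0.  -129.5] [-0.1  3.5 14.1] 0.0007103756933255613
wrist 10 [234. 276.] [ 0.4514 -0.0357  0.0995] [ 0.4487 -0.04    0.0874] [ 0.4554 -0.0287  0.1089]
```

View pics/d.png

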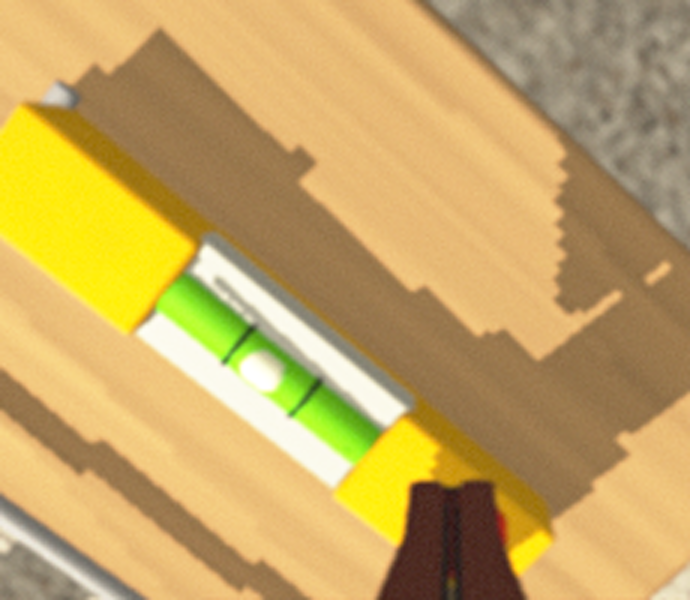

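The bubble (263,370 in the crop) is between the lines (239,345) and (305,397), about 1.6 mm to the minus side. I'll ease the push to about 8 N, let it settle and check again.

>>> servo_tool(
  deltas="0 0 0.001 0 -1;0 0 0.001 0 -1;0 0 0.001 0 -1;0 0 0.001 0 -1;0 0 0.001 0 -1;0 0 0.001 0 -1;0 0 0.001 0 -1;0 0 0.001 0 -1",
)

```text
clock: 10.07
ee_pos: [0.4628, -0.0375, 0.0889]
tcp_rot: [-180.0, 0.0, -129.5]
contact_force: [0.3, 2.3, 7.7]
opening: 0.0002
grip_force: 4.0
```

>>> servo_tool(
  deltas="0 0 0 0 -1;0 0 0 0 -1;0 0 0 0 -1;0 0 0 0 -1;0 0 0 0 -1;0 0 0 0 -1;0 0 0 0 -1;0 0 0 0 -1",
)

```text
clock: 10.73
ee_pos: [0.4628, -0.0375, 0.0889]
tcp_rot: [-180.0, 0.0, -129.5]
contact_force: [1.2, 2.6, 8.4]
opening: 0.0004
grip_force: 4.0
```

```bash
python3 pad.py
python3 - <<'E'
import cv2
a=cv2.imread("pics/c_wrist.png");cv2.imwrite("pics/e.png",cv2.resize(a[120:230,150:250],None,fx=5,fy=5,interpolation=2))
E
```

```text
[ -13.2   19.9  111.5    0.    48.6 -153.7] [ 0.4628 -0.0375  0.0889] [-180.     0.  -129.5] [1.2 2.6 8.4] 0.0004025657128998828
wrist 9 [233. 276.] [ 0.4514 -0.0356  0.0994] [ 0.4488 -0.0402  0.0881] [ 0.455  -0.0291  0.1097]
```

View pics/e.png

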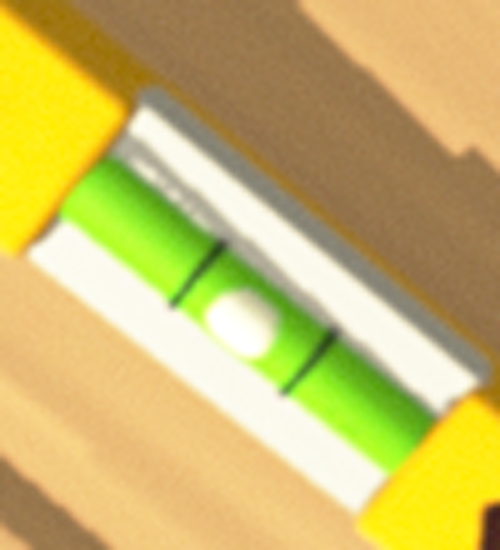

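The bubble (241,324) sits between the lines (197,274) and (309,361), about 0.7 mm off centre. It has settled, with 8 N on the pad and the level flat.

```bash
python3 -c "
from plant import robot
print(robot.finish_job())"
```

```text
the job is handed in; nothing more can be done
None
```

The shelf is level and the job is handed in: I turned the knob about 1.78 rad counter-clockwise, and the closed fingers hold the red pad flat at about 8 N with the bubble between the lines, about 0.7 mm off centre.

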